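# Draw the flat slat out of the strip box and lay it in the drilling cradle

## Task

Two wooden sticks lean in the plywood strip box, each poking out through its own slot in the box's wall. Draw the flat slat out endwise through its slot, tilting it as needed, and lay it flat in the notches of both rests of the drilling cradle, sticking out about equally at both ends. Leave the square batten where it is, and do not lift the slat out over the top of the box.

Things in the scene. Friction and masses are not known exactly. Their poses are not given: they have to be found in the camera images.
- slat_center (a point): Centre of the flat pale slat, 36 wide (x) x 360 long (y) x 10 mm thick (z), about 75 g, loose: the one to draw out. It starts leaning about 17 degrees in either slot of the box. Its y axis runs along it: the -y end is the high one, outside; the +y end is the foot, on the box's floor. z: normal to its upper face. From the foot, 200 mm lie inside, 12 in the slot, about 145 outside.
- batten_center (a point): Centre of the square pale-wood batten, 20 x 360 (y) x 20 mm, about 80 g, loose, leaning at the same slope in the other slot, parallel to the slat with 90 mm between their centre lines. To be left alone.
- box: Plywood box, open top, fixed. Origin: on the bench, midway between the slots in x. 200 mm wide (x), from y = -109 to +118 mm, 140 high, walls and floor 12 thick. Its -y wall (outer face y = -109) has two slots at x = -45 and +45 mm, each 50 wide, open from 70 to 118 mm above the bench, closed above by the wall. The sticks poke out towards -y.
- cradle: Drilling cradle fixed to the bench. Origin: on the bench under its middle. Plywood base 130 (x) x 190 (y) x 12 mm; on it two wooden rests 20 mm thick, centred at y = -80 and +80 mm, 62 high, each with a notch 62 mm wide centred at x = 0, its bottom 40 mm above the bench. A slat laid in both notches runs along y. Either way round will do.
There are look-alikes about, which are no part of the job. There is more than one size of the cradle; the job needs the largest.

How it is judged:
By the outcome, as a careful person would: the job done as asked, in the order asked, and still so for the second after the job is handed in, with the robot touching nothing.
It also fails if it takes over 38 s, if anything falls off the work surface, if the arm or the gripper's body presses on something with over 40 N, if the wrist force passes 120 N, or if a joint passes its speed limit or range.

## Robot

A 6-joint arm with a two-finger parallel gripper is mounted at the origin on the work surface. World frame = base frame: x ahead of the robot, y to its left, z up, the work surface at z = 0. Lengths are in mm, angles in rad, forces in N, time in s.
With the tool pointing down it reaches from about 400 to 925 mm from the base axis. Payload 12.5 kg.
Tool frame: the origin (TCP) lies at the centre of the arm's flange, where the gripper is bolted on; the fingertips stand 190 mm ahead of it and the grasp point (between the pads) lies 171 mm ahead of it; z points along the fingers, y is the line along which they close (so a half turn about z gives the same grasp; the last joint's range is limited). The gripper opens to 95 mm and grips with 3 to 60 N. Pads are 20 mm wide; open, the fingers measure 119 mm over their backs; the gripper's body (75 mm by 180 mm) begins 59 mm behind the grasp point.
Start: joints at [1.187, 0.491, 1.559, -0, 1.092, -0.106], TCP at [171.376, 601.045, 404.761] pointing down, gripper open.
Joint ranges: [-3.1, 3.1], [-0.84, 2.19], [0.05, 2.79], [-1.13, 4.28], [0.06, 2.93], [-2.69, 2.69]. Speed limits (rad/s): [2.22, 2.22, 2.79, 3.14, 3.14, 3.14].

## Interface

Orientations are given as [roll, pitch, yaw] about the fixed x, y, z axes, in that order (R = Rz(yaw) Ry(pitch) Rx(roll)).
In Python, from cell import env, read_camera, search_frame, cut_out gives the robot as it stands. The module is installed in compiled form; this text tells all that it offers.
- The arm moves only by the tool move_arm, never from a script. Its argument "commands" is a list of rows, each a list of 3 entries, a list of its own where there are three numbers: the shift along the world's x, y, z normalised to -1 to 1, where 1 is 0.03 m, then the turn about the world's z normalised to -1 to 1, where 1 is 0.08 rad, then the opening, from -1 (shut) to 1 (fully open), so that 0 is half open. A call has 1 to 20 rows; each row shifts and turns the commanded pose from where the row before left it; what a row does not reach is not made up. A row lasts 1/12 s, in which the tool goes at most 41.7 mm and 7.16 degrees, less where a joint would pass 70% of its speed; a pose out of reach is approached as far as the arm can. A call with a number of a shift or a turn outside -1 to 1 is refused whole. A call with a gripper value outside its range is refused whole. The fingers move at their own pace and stop on an object; the grip force is fixed at half the most. Time passes only in rows, so rows that do not move let the fingers close. It gives the time, the measured TCP pose, the force, the opening and the grip force at its end, in the units of the state.
- env.state(): the state, without advancing time (a new reading comes with each control period).
- read_camera(name): name is "side" or "top" or "wrist"; returns a dict with "image" (384x512x3 uint8, red, green, blue), "fx", "fy", "cx", "cy" (pixels), "D" ([k1, k2, p1, p2, k3] as OpenCV has them; the pictures are not rectified), "rvec" (rotation vector, rad) and "tvec" (3), from world to camera coordinates, as OpenCV has them. Camera axes: x right, y down, z forward; pixel columns grow to the right and rows downward; lengths in mm; the calibration is good to about 2 mm. A picture is of the moment at which its call begins. There is no depth.
- env.job_done(): hands the job in; it is judged then, once.
Trained networks look in a picture, given as the dict that the camera call returned (one of the last four; its "shot" number tells which), for a name from the list of things; names that differ only in an ending like _2 or _b are one class to them, and where a whole thing is asked for, a point or a joint stands for the part that bears it (a point fixed in the world has none). Each returns a list of dicts, best first, with "confidence" (0 to 1); they miss things now and then, are a little off and sometimes report something else, mostly with a low value. They report only what shows in the picture. A call takes as long as a camera call. They do not tell look-alikes from the thing itself.
- search_frame(thing, picture): "at" ([column, row] in pixels, amid what is visible of it).
- cut_out(thing, picture): "region" (384x512 bool, what is visible of it) and "at" ([column, row] in pixels, amid what is visible of it).
The state is a dict: "t": time; "joints": joint angles; "qvel": joint speeds; "tau": joint torques, N m; "eef_pos": TCP position; "tcp_rot": TCP orientation; "ft_force": force on the tool from outside, world axes, zero at the start; "moment": the same for the moment, N m; "opening": opening from 0.0 (shut) to 1.0 (fully open); "grip_force": force on a finger pad.
Only numpy, scipy, OpenCV 4.12 (cv2) and the standard library are available. Lean on these libraries where they do the work, as an engineer would, in place of code of your own. Each camera call takes 0.05 s, during which the arm holds its last target. There are 200 camera calls.

## Working session

There is one attempt and no reset: what is moved stays moved. The work goes in short steps, Python scripts to look and compute and a tool call to move; the robot and the scene stay as the last step left them, time stands still between calls to the robot, and variables do not carry over. Pictures are saved under pics/ and viewed, at most 10 in all, crops included, and the job is handed in when it is done.

Besides the shell and the picture viewer there is one more tool, called after ">>>" as a command line: name --argument value ..., lists and objects as JSON in quotes. move_arm: Moves the arm, as the interface text tells. Its arguments: {"type":"object","properties":{"commands":{"type":"array","items":{"type":"array"}}},"required":["commands"]}

```bash
mkdir -p pics; cat > h.py <<'E'
import numpy as np, cv2
from cell import env, read_camera, search_frame, cut_out
def save(p,n): cv2.imwrite('pics/'+n,cv2.cvtColor(p['image'],cv2.COLOR_RGB2BGR))
def KD(p): return np.array([[p['fx'],0,p['cx']],[0,p['fy'],p['cy']],[0,0,1.]]),np.array(p['D'],float)
def ray(p,uv):
    K,D=KD(p);n=cv2.undistortPoints(np.array(uv,float).reshape(-1,1,2),K,D).reshape(-1,2)
    R=cv2.Rodrigues(np.array(p['rvec'],float))[0];t=np.array(p['tvec'],float).ravel()
    return -R.T@t,np.c_[n,np.ones(len(n))]@R
def onz(p,uv,z):
    c,d=ray(p,uv);return c+d*((z-c[2])/d[:,2:])
def proj(p,X):
    K,D=KD(p);return cv2.projectPoints(np.array(X,float).reshape(-1,1,3),np.array(p['rvec'],float),np.array(p['tvec'],float),K,D)[0].reshape(-1,2)
def tri(p,a,q,b):
    c1,d1=ray(p,a);c2,d2=ray(q,b);out=[]
    for u,v in zip(d1,d2):
        s=np.linalg.lstsq(np.c_[u,-v],c2-c1,rcond=None)[0];A=c1+s[0]*u;B=c2+s[1]*v
        out.append(np.r_[(A+B)/2,np.linalg.norm(A-B)])
    return np.array(out)
E
python3 - <<'E'
from h import *
for n in ('top','side'):
    p=read_camera(n);save(p,n+'0.png');c,_=ray(p,[[256,192]]);print(n,c)
    for t in ('slat_center','batten_center','box','cradle'):
        for r in cut_out(t,p)[:4]:
            print(t,round(r['confidence'],2),np.round(r['at']),r['region'].sum(),np.round(onz(p,[r['at']],100 if t!='cradle' else 40)[0]))
s=env.state();print(s['t'],s['eef_pos'],s['tcp_rot'],s['ft_force'])
E
```

```text
top [ 407.34481502   81.95373157 1269.2995609 ]
slat_center 0.96 [173. 194.] 1840 [537. 264. 100.]
batten_center 0.84 [172. 155.] 1245 [631. 267. 100.]
box 0.58 [130. 170.] 7970 [595. 365. 100.]
cradle 0.96 [346. 198.] 3988 [ 531. -156.   40.]
cradle 0.95 [366. 117.] 2301 [ 737. -212.   40.]
cradle 0.57 [372. 287.] 2459 [ 313. -214.   40.]
side [ 186.78824015 -558.45383209  905.05299612]
slat_center 0.85 [252. 153.] 738 [535. 188. 100.]
batten_center 0.81 [279. 134.] 518 [633. 218. 100.]
box 0.69 [242. 113.] 5925 [583. 347. 100.]
cradle 0.81 [319. 272.] 4706 [ 525. -165.   40.]
cradle 0.78 [250. 346.] 3647 [ 314. -242.   40.]
cradle 0.6 [408. 263.] 2674 [ 714. -239.   40.]
0.5 [171.36808676 601.0421217  404.72486048] [ 3.14158302e+00 -3.01878168e-05  2.86381114e+00] [0.22486444 0.76012751 0.0214717 ]
```

```bash
python3 -c "
import cv2,numpy as np
a=cv2.imread('pics/top0.png');b=cv2.imread('pics/side0.png');cv2.imwrite('pics/a.png',cv2.resize(a,(800,600)));cv2.imwrite('pics/b.png',cv2.resize(b,(800,600)))"
```

```text
(no output)
```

View pics/a.png

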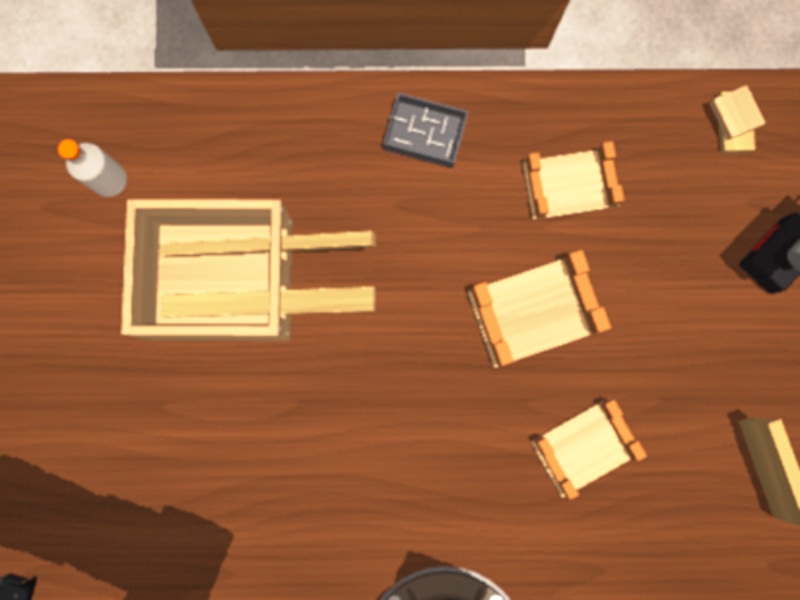

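View pics/b.png

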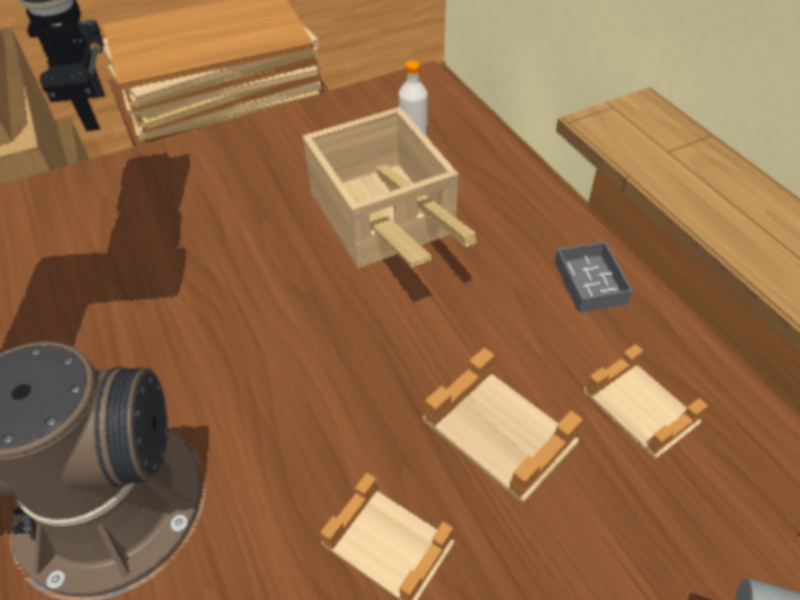

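>>> move_arm --commands '[[[0.67,-0.78,0],-0.9,1],[[0.67,-0.78,0],-0.9,1],[[0.67,-0.78,0],-0.9,1],[[0.67,-0.78,0],-0.9,1],[[0.67,-0.78,0],-0.9,1],[[0.67,-0.78,0],-0.9,1],[[0.67,-0.78,0],-0.9,1],[[0.67,-0.78,0],-0.9,1],[[0.67,-0.78,0],-0.9,1],[[0.67,-0.78,0],-0.9,1],[[0.67,-0.78,0],-0.9,1],[[0.67,-0.78,0],-0.9,1],[[0.67,-0.78,0],-0.9,1],[[0.67,-0.78,0],-0.9,1],[[0.67,-0.78,0],-0.9,1],[[0.67,-0.78,0],-0.9,1],[[0.67,-0.78,0],-0.9,1],[[0.67,-0.78,0],-0.9,1]]'

```text
t: 2.0
eef_pos: [534.0, 178.5, 404.9]
tcp_rot: [3.141, -0.0, 1.564]
ft_force: [0.3, 0.7, -0.0]
opening: 0.999
grip_force: 0.0
```

```bash
python3 - <<'E'
from h import *
s=env.state();print(s['t'],s['eef_pos'],s['tcp_rot'])
p=read_camera('wrist');save(p,'w1.png');print(ray(p,[[256,192]]))
for t in ('slat_center','batten_center','box'):
    for r in cut_out(t,p)[:2]:
        m=r['region'].astype(np.uint8);c=max(cv2.findContours(m,0,2)[0],key=cv2.contourArea)
        print(t,round(r['confidence'],2),np.round(r['at']),m.sum(),np.round(cv2.boxPoints(cv2.minAreaRect(c))).tolist(),cv2.boundingRect(c))
E
python3 -c "
import cv2;cv2.imwrite('pics/w1b.png',cv2.resize(cv2.imread('pics/w1.png'),(800,600)))"
```

```text
2.0 [533.99605809 178.46877185 404.90823377] [ 3.14123412e+00 -8.10059515e-05  1.56411731e+00]
(array([535.01959078, 251.06644005, 384.86481662]), array([[-0.00167628, -0.26245226, -0.96495367]]))
slat_center 0.81 [270. 143.] 9942 [[245.0, 111.0], [286.0, 111.0], [287.0, 267.0], [247.0, 267.0]] (246, 111, 42, 157)
batten_center 0.83 [366. 123.] 6142 [[353.0, 112.0], [381.0, 112.0], [382.0, 245.0], [354.0, 245.0]] (353, 112, 30, 134)
box 0.55 [338.  58.] 25122 [[189.0, 0.0], [482.0, 0.0], [482.0, 112.0], [189.0, 112.0]] (189, 0, 294, 113)
```

View pics/w1b.png

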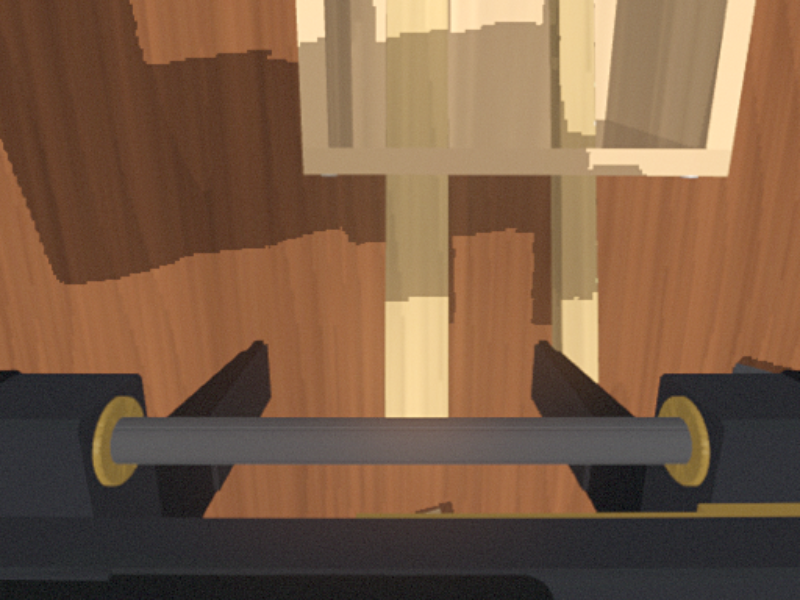

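```bash
python3 - <<'E'
from h import *
w=read_camera('wrist');t=read_camera('top');s=read_camera('side')
for q in([189,111],[338,111],[482,111]):print('wall',onz(w,[q],140).round(1))
for z in(100,110): print(onz(w,[[247,115],[287,115],[248,260],[287,260]],z).round(1))
k=1/1.5625
sl=[max(cut_out('slat_center',p),key=lambda r:r['confidence'])['region'] for p in(t,s)]
def corners(m):
    m=m.astype(np.uint8);c=max(cv2.findContours(m,0,2)[0],key=cv2.contourArea)[:,0];return cv2.approxPolyDP(c,4,True)[:,0]
for m in sl: print(corners(m).tolist())
a=[[375*k,286.5*k],[375*k,311*k]];b=[[429.5*k,252*k],[413*k,262*k]]
print('end',tri(t,a,s,b).round(1))
# wall-slat junction: side px of slat upper edges at slot & top view at wall
for c in [r for r in cut_out('cradle',t)]:
    m=c['region'].astype(np.uint8);cc=max(cv2.findContours(m,0,2)[0],key=cv2.contourArea)
    bx=cv2.boxPoints(cv2.minAreaRect(cc));print('cr',c['confidence'],onz(t,bx,30).round(0).tolist())
cv2.imwrite('pics/c.png',np.hstack([cv2.resize(cv2.cvtColor(p['image'][y:y+90,x:x+90],4),(400,400),interpolation=2) for p,x,y in((t,160,150),(s,220,110))]))
E
```

```text
wall [[484.9 247.1 140. ]]
wall [[594.1 246.7 140. ]]
wall [[700.5 246.6 140. ]]
[[526.3 242.8 100. ]
 [560.5 242.6 100. ]
 [525.7 106.7 100. ]
 [563.3 106.5 100. ]]
[[526.5 243.1 110. ]
 [559.5 243.  110. ]
 [526.  111.8 110. ]
 [562.2 111.6 110. ]]
[[144, 188], [104, 189], [103, 201], [145, 201]]
[[237, 138], [259, 167], [274, 166], [244, 135]]
end [[5.572e+02 1.044e+02 1.341e+02 2.000e-01]
 [5.244e+02 1.035e+02 1.279e+02 5.600e+00]]
cr 0.92 [[567.0, -39.0, 30.0], [631.0, -230.0, 30.0], [502.0, -269.0, 30.0], [439.0, -80.0, 30.0]]
cr 0.85 [[325.0, -135.0, 30.0], [395.0, -267.0, 30.0], [298.0, -318.0, 30.0], [229.0, -186.0, 30.0]]
cr 0.75 [[787.0, -132.0, 30.0], [810.0, -285.0, 30.0], [702.0, -297.0, 30.0], [679.0, -146.0, 30.0]]
```

View pics/c.png

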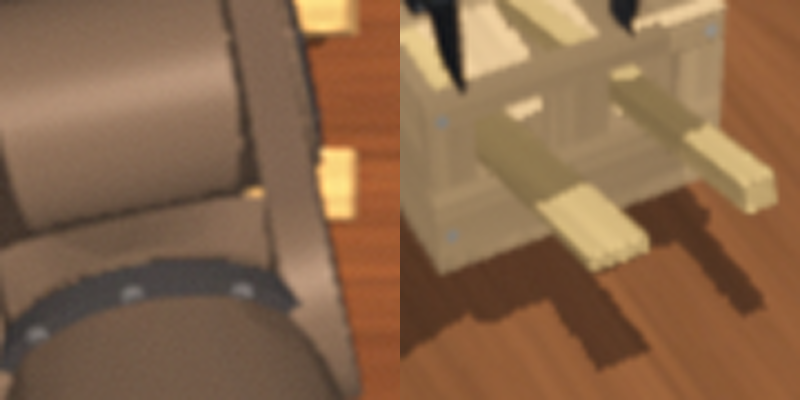

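>>> move_arm --commands '[[[0.3,-0.2,-0.6],0.08,1],[[0,0,-0.9],0,1],[[0,0,-0.9],0,1],[[0,0,-0.9],0,1],[[0,0,-0.7],0,1],[[0,0,-0.4],0,1],[[0,0,0],0,1],[[0,0,0],0,-1],[[0,0,0],0,-1],[[0,0,0],0,-1],[[0,0,0],0,-1],[[0,0,0],0,-1],[[0,0,0],0,-1],[[0,0,0],0,-1]]'

```text
t: 3.67
eef_pos: [542.2, 173.8, 273.1]
tcp_rot: [3.141, -0.0, 1.574]
ft_force: [-0.4, 0.4, 0.8]
opening: 0.567
grip_force: 0.0
```

```bash
python3 - <<'E'
from h import *
s=env.state();print(s['t'],s['eef_pos'],s['tcp_rot'],s['opening'],s['grip_force'],s['ft_force'],s['moment'])
p=read_camera('side');q=read_camera('wrist')
cv2.imwrite('pics/g.png',np.hstack([cv2.resize(cv2.cvtColor(x,4),(400,400),interpolation=2) for x in(p['image'][90:200,200:310],q['image'][:,64:448])]))
E
```

```text
3.6667 [542.16266539 173.8422631  273.05744829] [ 3.14104706e+00 -9.92883805e-05  1.57418829e+00] 0.5666969008056258 0.0 [-0.38965292  0.43044131  0.77518212] [-0.06358741  0.01728234  0.02920614]
```

View pics/g.png

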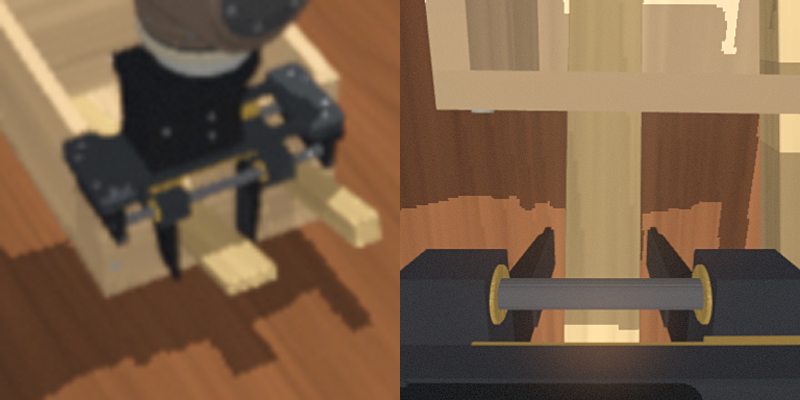

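>>> move_arm --commands '[[[0,0,0],0,-1],[[0,0,0],0,-1],[[0,0,0],0,-1],[[0,0,0],0,-1],[[0,0,0],0,-1],[[0,0,0],0,-1],[[0,0,0],0,-1]]'

```text
t: 4.35
eef_pos: [542.2, 173.8, 272.7]
tcp_rot: [3.142, 0.0, 1.574]
ft_force: [0.4, -0.0, 0.1]
opening: 0.375
grip_force: 29.9
```

>>> move_arm --commands '[[[0,-0.2,0.13],0,-1],[[0,-0.5,0.2],0,-1],[[0,-0.6,0.19],0,-1],[[0,-0.6,0.19],0,-1],[[0,-0.6,0.19],0,-1],[[0,-0.6,0.19],0,-1]]'

```text
t: 4.85
eef_pos: [542.0, 79.7, 305.9]
tcp_rot: [3.142, 0.0, 1.574]
ft_force: [0.9, 1.0, -1.1]
opening: 0.376
grip_force: 29.9
```

```bash
python3 - <<'E'
from h import *
p=read_camera('side');q=read_camera('wrist')
cv2.imwrite('pics/g2.png',np.hstack([cv2.resize(cv2.cvtColor(x,4),(400,400),interpolation=2) for x in(p['image'][80:220,190:330],q['image'][:,64:448])]))
E
```

```text
(no output)
```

View pics/g2.png

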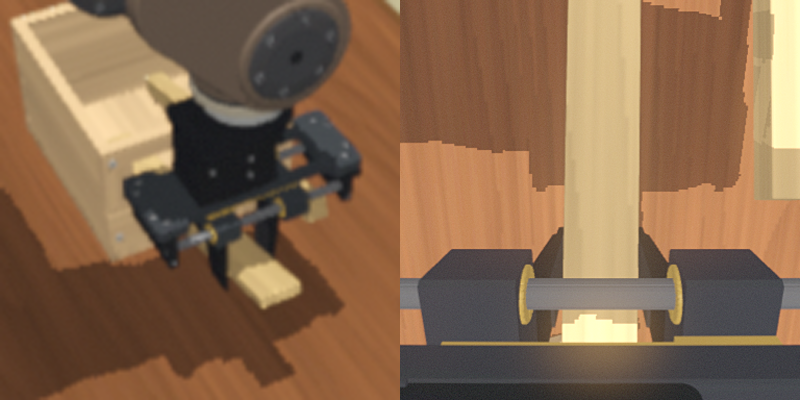

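>>> move_arm --commands '[[[0,-0.6,0.19],0,-1],[[0,-0.6,0.19],0,-1],[[0,-0.6,0.19],0,-1],[[0,-0.6,0.19],0,-1],[[0,-0.6,0.19],0,-1],[[0,-0.6,0.19],0,-1],[[0,-0.6,0.19],0,-1],[[0,-0.6,0.19],0,-1]]'

```text
t: 5.62
eef_pos: [542.1, -63.6, 351.2]
tcp_rot: [-3.141, -0.0, 1.574]
ft_force: [0.2, -0.1, -1.1]
opening: 0.376
grip_force: 29.9
```

```bash
python3 - <<'E'
from h import *
p=read_camera('side');q=read_camera('top')
s=env.state();print(s['eef_pos'],s['ft_force'],s['moment'])
for x in (p,q):
  for r in cut_out('slat_center',x)[:2]:
    m=r['region'].astype(np.uint8);c=max(cv2.findContours(m,0,2)[0],key=cv2.contourArea);print(r['confidence'],cv2.approxPolyDP(c,3,True)[:,0].tolist())
cv2.imwrite('pics/g3.png',np.hstack([cv2.resize(cv2.cvtColor(x,4),(400,400),interpolation=2) for x in(p['image'][80:260,190:370],q['image'][100:260,120:280])]))
# clear top view of cradle too
for c in cut_out('cradle',q)[:3]:
    m=c['region'].astype(np.uint8);cc=max(cv2.findContours(m,0,2)[0],key=cv2.contourArea)
    print('cr',c['confidence'],cv2.minAreaRect(cc))
cv2.imwrite('pics/cr.png',np.hstack([cv2.resize(cv2.cvtColor(x,4),(400,400),interpolation=2) for x in(p['image'][210:330,260:380],q['image'][145:245,290:390])]))
E
```

```text
[542.3051088  -64.61685938 351.67289243] [ 0.83805411  0.02711665 -0.60314747] [-0.20945617  0.02819906  0.0634237 ]
0.93 [[303, 198], [302, 206], [316, 220], [331, 214], [331, 209], [312, 193]]
0.73 [[195, 88], [200, 124], [229, 170], [253, 162], [244, 150], [256, 144], [270, 155], [282, 150], [266, 133], [265, 123], [252, 122], [241, 113], [235, 95], [213, 82]]
0.79 [[196, 185], [197, 195], [206, 199], [290, 197], [294, 191], [291, 181]]
cr 0.78 ((365.8399658203125, 115.44825744628906), (41.97332000732422, 60.4132080078125), 81.34745788574219)
cr 0.65 ((391.4906921386719, 277.2858581542969), (43.734310150146484, 30.388158798217773), 70.82098388671875)
cr 0.57 ((384.0, 203.0), (10.0, 20.0), 0.0)
```

View pics/g3.png

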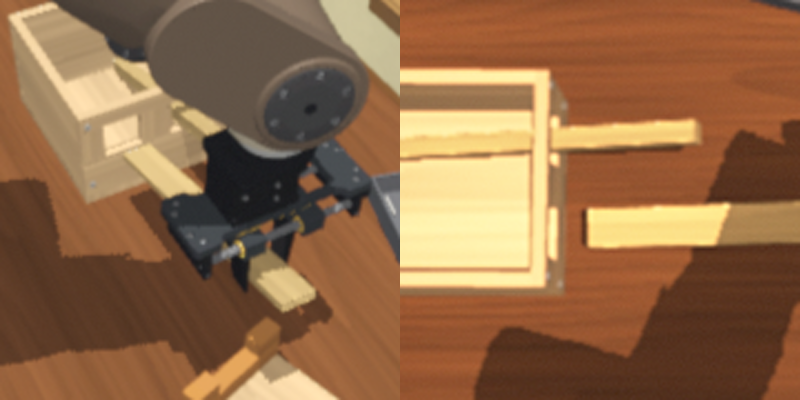

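View pics/cr.png

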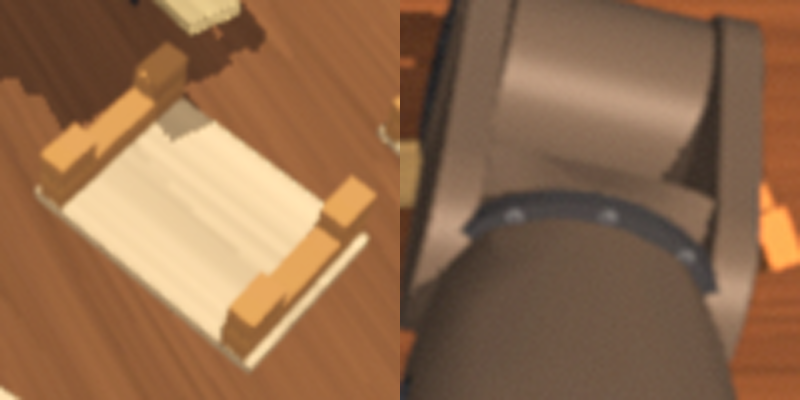

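```bash
python3 - <<'E'
from h import *
t=read_camera('top');s=read_camera('side');k=1/1.5625
A=[[483,294],[499,350],[577,263],[601,320]];B=[[482,360],[441,399],[568,423],[526,468]]
P=tri(t,np.array(A)*k,s,np.array(B)*k);print(P.round(1))
im=cv2.imread('pics/top0.png');h=cv2.cvtColor(im,cv2.COLOR_BGR2HSV)
m=((h[...,2]>170)&(h[...,1]>130)&(h[...,0]<22)).astype(np.uint8)
n,l,st,ce=cv2.connectedComponentsWithStats(m)
for i in range(1,n):
    if st[i,4]>25 and 290<ce[i][0]<400 and 155<ce[i][1]<240: print(st[i],ce[i].round(1),onz(t,[ce[i]],58)[0].round(1))
Q=onz(t,np.array(A)*k,62);print(Q.round(1))
for X in(P,Q):
    a=X[:2,:2].mean(0);b=X[2:4,:2].mean(0);print((a+b)/2,np.hypot(*(b-a)),np.degrees(np.arctan2((b-a)[0],-(b-a)[1])))
# slat tilt: side and top
print(onz(t,[[194,190]],85))
E
```

```text
[[ 555.7  -64.3   54.1    1.5]
 [ 469.4  -89.6   43.9    4.5]
 [ 604.5 -214.    55.7    2.7]
 [ 512.6 -246.5   61.9    0.9]]
[365 159  27  54 540] [376.6 186.2] [ 558.4 -229.4   58. ]
[303 180  32  54 489] [315.1 206.9] [508.4 -77.1  58. ]
[336 212  42  17  50] [357.7 220.9] [ 473.7 -180.3   58. ]
[[ 554.   -63.    62. ]
 [ 466.4  -86.2   62. ]
 [ 602.3 -211.8   62. ]
 [ 512.2 -246.3   62. ]]
[ 535.53959798 -153.58087239] 160.0542801450936 16.688141262947514
[ 533.72179498 -151.80286227] 161.41292562497227 16.914060213323708
[[548.43453965 215.40015683  85.        ]]
```

>>> move_arm --commands '[[[0.08,-0.64,0.1],0.375,-1],[[0.08,-0.64,0],0.375,-1],[[0.08,-0.64,0],0.375,-1],[[0.08,-0.64,0],0.375,-1],[[0.08,-0.64,0],0.375,-1],[[0.08,-0.64,0],0.375,-1],[[0.08,-0.64,0],0.375,-1],[[0.08,-0.64,0],0.375,-1],[[0.08,-0.64,0],0.375,-1],[[0.08,-0.64,0],0.375,-1],[[0,0,-0.5],0,-1],[[0,0,-0.5],0,-1],[[0,0,-0.5],0,-1],[[0,0,0],0,-1],[[0,0,0],0,-1]]'

```text
t: 7.22
eef_pos: [566.4, -254.5, 308.5]
tcp_rot: [-3.141, -0.001, 1.875]
ft_force: [-0.2, -0.3, -0.1]
opening: 0.375
grip_force: 29.9
```

```bash
python3 - <<'E'
from h import *
p=read_camera('side');w=read_camera('wrist')
cv2.imwrite('pics/g4.png',np.hstack([cv2.resize(cv2.cvtColor(x,4),(400,400),interpolation=2) for x in(p['image'][180:370,250:440],w['image'][:,64:448])]))
c=np.array([534,-153]);a=np.radians(17.3);u=np.array([np.sin(a),-np.cos(a)]);v=np.array([u[1],-u[0]])
for z,d in((62,-80),(40,-80)): print(proj(w,[np.r_[c+d*u+e*v,z] for e in(-31,0,31)]).round(0).tolist(),proj(p,[np.r_[c+d*u+e*v,z] for e in(-31,31)]).round(0).tolist())
E
```

```text
[[307.0, -95.0], [254.0, -95.0], [202.0, -95.0]] [[303.0, 232.0], [285.0, 248.0]]
[[302.0, -75.0], [255.0, -76.0], [207.0, -76.0]] [[303.0, 237.0], [285.0, 253.0]]
```

View pics/g4.png

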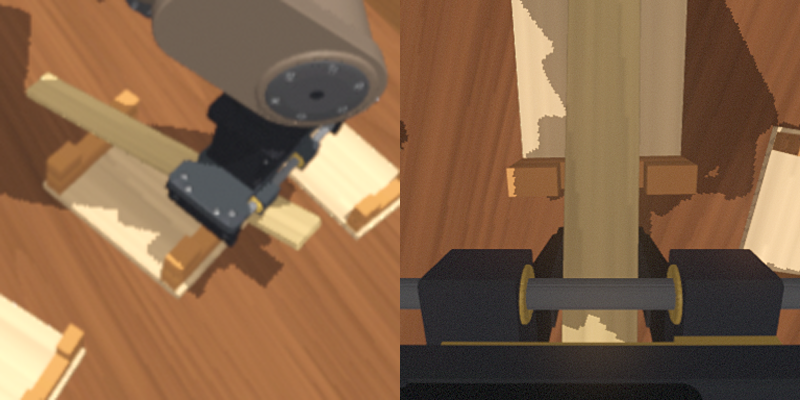

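```bash
python3 - <<'E'
from h import *
w=read_camera('wrist');s=env.state();e=np.array(s['eef_pos'])
a=s['tcp_rot'][2]-np.pi/2;u=np.array([np.sin(a),-np.cos(a)])
for col in (535,670):
  for row,z in((195,50),(162,62)):
    P=onz(w,[[(col-400)*.96+64,row*.96]],z)[0];d=P[:2]-e[:2];print(col,row,P.round(1),'along',d@u,'lat',d@[u[1],-u[0]])
E
```

```text
535 195 [ 518.5 -258.5   50. ] along -10.88425610178409 lat 46.8910875328307
535 162 [ 514.  -232.5   62. ] along -37.073788049476036 lat 43.37027494251423
670 195 [ 612.9 -228.9   50. ] along -10.852310950854255 lat -52.02160741877888
670 162 [ 601.4 -205.1   62. ] along -37.05895748807217 lat -48.21133862601336
```

>>> move_arm --commands '[[[0,0,-0.3],0,-1],[[0,0,-0.3],0,-1],[[0,0,-0.3],0,-1],[[0,0,-0.3],0,-1],[[0,0,-0.3],0,-1],[[0,0,-0.3],0,-1],[[0,0,-0.3],0,-1]]'

```text
t: 7.95
eef_pos: [566.2, -255.3, 245.1]
tcp_rot: [3.142, -0.0, 1.874]
ft_force: [0.3, -0.6, 1.2]
opening: 0.375
grip_force: 30.0
```

>>> move_arm --commands '[[[0,0,-0.2],0,-1],[[0,0,-0.2],0,-1],[[0,0,-0.2],0,-1],[[0,0,0],0,-1]]'

```text
t: 8.28
eef_pos: [566.0, -255.1, 226.9]
tcp_rot: [-3.141, -0.001, 1.874]
ft_force: [-0.2, -0.2, 1.9]
opening: 0.376
grip_force: 30.0
```

>>> move_arm --commands '[[[0,0,-0.15],0,-1],[[0,0,-0.1],0,-1],[[0,0,0],0,-1]]'

```text
t: 8.53
eef_pos: [566.2, -255.2, 220.2]
tcp_rot: [-3.142, -0.0, 1.874]
ft_force: [0.3, -0.5, 1.2]
opening: 0.378
grip_force: 30.0
```

```bash
python3 - <<'E'
from h import *
p=read_camera('side');w=read_camera('wrist')
cv2.imwrite('pics/g5.png',np.hstack([cv2.resize(cv2.cvtColor(x,4),(400,400),interpolation=2) for x in(p['image'][190:370,250:430],w['image'][:,64:448])]))
E
```

```text
(no output)
```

View pics/g5.png

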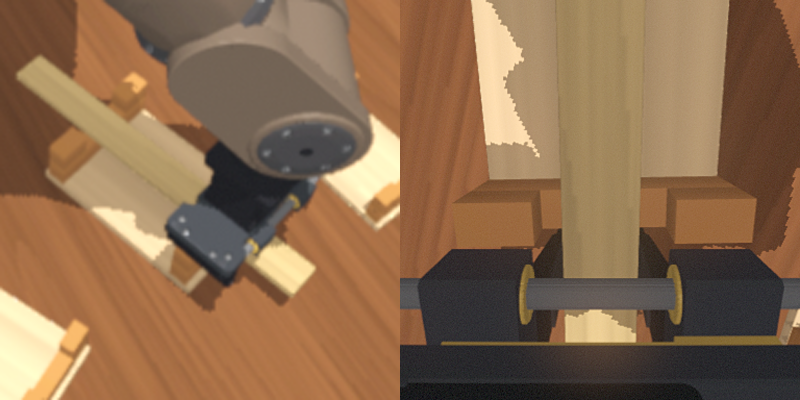

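>>> move_arm --commands '[[[0,0,-0.1],0,-1],[[0,0,-0.05],0,-1],[[0,0,0],0,-1]]'

```text
t: 8.88
eef_pos: [566.2, -255.2, 216.7]
tcp_rot: [3.141, 0.001, 1.874]
ft_force: [-1.5, 0.6, 6.2]
opening: 0.375
grip_force: 30.0
```

>>> move_arm --commands '[[[0,0,0],0,0.2],[[0,0,0],0,0.2],[[0,0,0],0,0.2],[[0,0,0],0,0.2],[[0,0,0],0,0.2],[[0,0,0],0,0.2],[[0,0,0.2],0,0.2],[[0,0,0.5],0,0.2],[[0,0,0.8],0,0.2],[[0,0,0.8],0,0.2],[[0,0,0.8],0,0.2],[[0,0,0.8],0,0.2],[[-0.7,0.6,0.5],0,0.2],[[-0.7,0.6,0.3],0,0.2],[[-0.7,0.6,0.3],0,0.2],[[-0.7,0.6,0.3],0,0.2],[[-0.7,0.6,0.3],0,0.2],[[-0.7,0.6,0.3],0,0.2]]'

```text
t: 10.38
eef_pos: [438.9, -146.3, 393.8]
tcp_rot: [3.141, 0.0, 1.874]
ft_force: [1.1, 1.8, -0.0]
opening: 0.598
grip_force: 0.0
```

```bash
python3 - <<'E'
from h import *
p=read_camera('side');w=read_camera('top')
cv2.imwrite('pics/g6.png',np.hstack([cv2.resize(cv2.cvtColor(x,4),(400,400),interpolation=2) for x in(p['image'][190:370,250:430],w['image'][120:290,240:410])]))
E
```

```text
(no output)
```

View pics/g6.png

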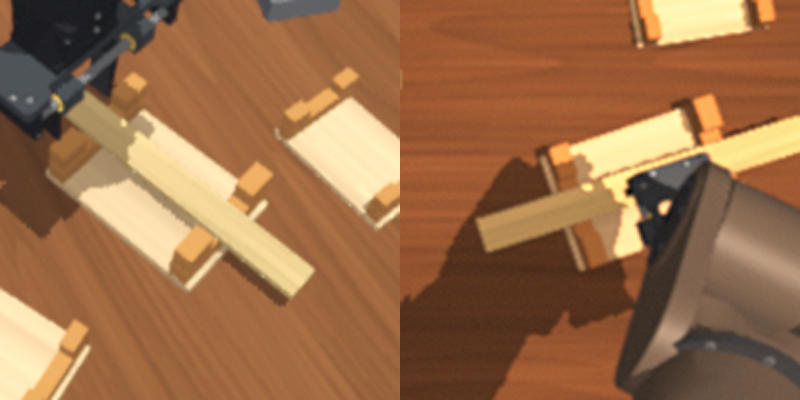

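```bash
python3 - <<'E'
from h import *
p=read_camera('side');t=read_camera('top')
A=onz(t,[[274.4,219.9]],50)[0][:2];B=onz(p,[[385.9,315.5]],50)[0][:2];c=np.array([534,-153]);u=(B-A)/np.hypot(*(B-A))
print(A,B,np.hypot(*(B-A)),(A-c)@u,(B-c)@u,(A-c)@[u[1],-u[0]],np.degrees(np.arctan2(u[0],-u[1])))
for r in cut_out('batten_center',t)[:1]: print(r['confidence'],onz(t,[r['at']],100))
E
```

```text
[477.7333057   22.09267986] [ 586.88438396 -319.14266173] 358.2673809220246 -183.91119114435674 174.35618977766785 0.24738464250735223 17.737934526028102
0.68 [[631.38897646 269.28931436 100.        ]]
```

```bash
python3 -c "
from cell import env
print(env.job_done())"
```

```text
the job is handed in; nothing more can be done
None
```

The slat was drawn out endwise through its slot and now lies flat in both notches of the largest cradle, centred to within about 5 mm. The batten was left where it was, and the job was handed in after about 10.5 s of robot time. I viewed 11 pictures, one over the limit of 10.

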